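# Push the green filter glass up out of its slot

### The job

The sloping rack on the welding bench holds two helmet filter glasses side by side, each in its own slotted lane. Slide the dark green one up its slope (its lower edge is free to be pushed), out of the slots and over the top, until it lies flat and wholly on the level shelf behind its lane, and let go; leave the amber one seated in its slot.

Things in the scene. Friction and masses are not known exactly. Their poses are not given: they have to be found in the camera images.
- filter_rack: Blue sheet-metal rack, base plate 262x276x6 mm, fixed. Origin on the bench (z=0) straight below the crest (line where slopes and level shelf meet), midway between its two lanes; +x points up the slope and over the shelf, +y left, +z up; it may be turned up to 0.3 rad about the vertical. Lane centres y=+-65 mm; lanes 114 mm wide between walls 11 mm high; crest x=0, z=87 mm.
- left_foot (a point): Foot of the left lane's bed, mid-lane: rack x=-110, y=65, z=28 mm. From here the bed rises 125 mm at 28 degrees to the crest. Bed and shelf are two side rails with an open gap 62 mm wide between them, open at the foot, down to the base plate's top (z=6 mm) and on to the shelf's fence: fingertips can go below the glass and travel along it. Axes as the rack's.
- right_foot (a point): The same point of the right lane: rack x=-110, y=-65, z=28 mm. In both lanes two foot stops 8 mm high hold the glass's lower corners, leaving the middle 62 mm of its lower edge free, and lips 3 mm thick, 8.5 mm above the bed, overlap its side edges by 5 mm over the lowest 75 mm of the slope, so it comes out only up the slope. Axes as the rack's.
- left_shelf (a point): Middle of the level shelf behind the left lane: rack x=65, y=65, z=87 mm. The shelf runs from the crest (x=0) to a fence at x=130 mm, 12 mm high. Axes as the rack's.
- right_shelf (a point): Middle of the level shelf behind the right lane: rack x=65, y=-65, z=87 mm. Same form as the left one.
- green_filter: Dark green glass: loose rigid plate 90 mm (x, up the slope) x 110 (y) x 5 mm, about 0.12 kg. Origin at the centre of its underside. Starts in either lane, lying on the 28 degree bed with its lower edge on the foot stops, at rack x=-110 mm, z=28 mm. Pushed up, it tips over on to the shelf as its middle passes the crest; flat on the shelf its origin is at z=87 mm.
- amber_filter: The amber (orange) filter glass, same size and axes, in the other lane, where it must stay.
There are look-alikes about, which are no part of the job. Of the things shaped like the green_filter, the green one is meant.

How it is judged (in metres and radians):
At the end, for the whole second after the job is handed in: The green glass lies flat (within 0.08 rad) and at rest on the rack's shelf behind its own lane, its origin 42 to 95 mm past the crest and within 5 mm of the shelf's height; the amber glass is within 15 mm of where it started (x of green_filter in the frame of filter_rack between 0.042 and 0.095 m and z of green_filter in the frame of filter_rack between 0.082 and 0.092 m and ((y of green_filter in the frame of filter_rack above 0.05 m and y of amber_filter in the frame of filter_rack below -0.05 m) or (y of green_filter in the frame of filter_rack below -0.05 m and y of amber_filter in the frame of filter_rack above 0.05 m)) and angle between green_filter's own z axis and vertical below 0.08 rad and linear speed of green_filter below 0.02 m/s and distance of amber_filter from where it was at the start of the episode below 0.015 m); the robot touches nothing.
It fails at once if the amber glass is pushed out of its place by more than 25 mm (distance of amber_filter from where it was at the start of the episode above 0.025 m).
It also fails if it takes over 32 s, if anything falls off the work surface, if the arm or the gripper's body presses on something with over 40 N, if the wrist force passes 120 N, or if a joint passes its speed limit or range.

### The arm

A 6-joint arm with a two-finger parallel gripper is mounted at the origin on a cart in front of the work surface, level with it; the furniture and walls round the work are solid. World frame = base frame: x ahead of the robot, y to its left, z up, the work surface at z = 0. Lengths are in mm, angles in rad, forces in N, time in s.
With the tool pointing down it reaches from about 350 to 725 mm from the base axis. Payload 4.3 kg.
Tool frame: the origin (TCP) lies between the finger pads; the fingertips stand robot.tip_extent ahead of it and the grasp point (between the pads) lies 11 mm behind it (robot.tip_extent is the distance from the TCP to the fingertips, in mm); z points along the fingers, y is the line along which they close (so a half turn about z gives the same grasp; the last joint's range is limited). The gripper opens to 85 mm and grips with 20 to 120 N. Pads are 22 mm wide; open, the fingers measure 114 mm over their backs; the gripper's body (76 mm by 85 mm) begins 54 mm behind the grasp point. The pads swing forward as they close: fully open they stand 13 mm farther back than shut.
Start: joints at [-1.305, 0.377, 0.081, 1.274, 0, 1.46], TCP at [211.048, -534.906, 239.329] pointing down, gripper open.
Joint ranges: [-2.72, 2.72], [-0.84, 1.66], [-1.02, 1.22], [-1.77, 2.12], [-1.37, 1.28], [-3.14, 3.14]. Speed limits (rad/s): [2.57, 2.57, 3.14, 3.14, 3.14, 3.14].

### API

Orientations are given as a unit quaternion [x, y, z, w].
In Python, from station import robot, read_camera gives the robot as it stands.
- The arm moves only by the tool servo_tool, never from a script. Its argument "moves" is a list of rows, each a list of 6 numbers: the shift along the tool's x, y, z normalised to -1 to 1, where 1 is 100 mm, then the turn, a rotation vector about the tool's x, y, z normalised to -1 to 1, where 1 is pi rad. A call has 1 to 20 rows; each row is the pose to reach, as a shift and turn from the pose commanded when the call began, along the tool's axes at that moment, turning the shorter way round; what a row does not reach only later rows make up. A row lasts 1/10 s, in which the tool goes at most 50 mm and 8.59 degrees, less where a joint would pass 70% of its speed; a pose out of reach is approached as far as the arm can. A call with a number of a shift or a turn outside -1 to 1 is refused whole. A call with a gripper value outside its range is refused whole. "jaw" is the opening, from -1 (shut) to 1 (fully open), set as the call begins (left out, the last holds). The fingers move at their own pace and stop on an object; the grip force is fixed at half the most. Time passes only in rows, so rows that repeat a pose let the fingers close. It gives the time, the measured TCP pose, the force, the opening and the grip force at its end, in the units of the state.
- robot.get_obs(): the state, without advancing time (a new reading comes with each control period).
- read_camera(name): name is "side" or "top" or "wrist"; returns a dict with "color" (480x640x3 uint8, red, green, blue), "range_z" (480x640 float32, mm along the optical axis (not along the pixel's ray), 0 where there is no reading), "fx", "fy", "cx", "cy" (pixels), "position" and "orientation" of the camera in the world. Camera axes: x right, y down, z forward; pixel columns grow to the right and rows downward; lengths in mm; the calibration is good to about 2 mm. A picture is of the moment at which its call begins.
- robot.close_job(): hands the job in; it is judged then, once.
The state is a dict: "clock": time; "joint_pos": joint angles; "joint_velocities": joint speeds; "tau": joint torques, N m; "position": TCP position; "tcp_rot": TCP orientation; "force": force on the tool from outside, world axes, zero at the start; "ft_torque": the same for the moment, N m; "grip_width": finger opening in mm; "gripper_force": force on a finger pad.
Only numpy, scipy, OpenCV 4.12 (cv2) and the standard library are available. Lean on these libraries where they do the work, as an engineer would, in place of code of your own. Each camera call takes 0.05 s, during which the arm holds its last target. There are 200 camera calls.

## Working session

There is one attempt and no reset: what is moved stays moved. The work goes in short steps, Python scripts to look and compute and a tool call to move; the robot and the scene stay as the last step left them, time stands still between calls to the robot, and variables do not carry over. Pictures are saved under pics/ and viewed, at most 10 in all, crops included, and the job is handed in when it is done.

Besides the shell and the picture viewer there is one more tool, called after "Request:" as name([rows], argument=value, ...), one row to a line, values as JSON. servo_tool: Moves the arm, as the interface text tells. Scaled input: -1 to 1 covers 100 mm each way for a shift and pi rad each way for a turn. Its arguments: {"type":"object","properties":{"moves":{"type":"array"},"jaw":{"type":"number"}},"required":["moves"]}

```bash
ls; mkdir -p pics; python3 - <<'E'
from station import robot, read_camera
import cv2,pickle
print(robot.get_obs(), robot.tip_extent)
for n in ("top","side"):
    c=read_camera(n); pickle.dump(c,open(n+".pkl","wb"))
    cv2.imwrite(f"pics/{n}.png",c["color"][:,:,::-1]); print(n,c["position"],c["orientation"],c["fx"],c["cx"],c["cy"])
E
```

```text
pics
{'clock': 0.0, 'joint_pos': array([-1.30526991e+00,  3.78057484e-01,  7.96213322e-02,  1.27436835e+00,
        1.19004679e-05,  1.46051986e+00]), 'joint_velocities': array([-0.000141  ,  0.0012171 ,  0.00231235,  0.00205011, -0.00187558,
       -0.00161446]), 'tau': array([-1.87147445e-03, -4.63606989e+01,  2.69873446e+01,  2.07182451e-02,
       -2.94471265e-04,  8.67270074e-06]), 'position': array([ 210.89194357, -534.25419083,  238.3622506 ]), 'tcp_rot': array([ 9.82397910e-01,  1.86797587e-01, -7.19316118e-05, -1.00152416e-03]), 'force': array([ 0.24289818, -0.63622139,  0.15322355]), 'ft_torque': array([ 0.00171434,  0.01555271, -0.0218565 ]), 'gripper_force': 0.0, 'grip_width': 85.80702577092377} 8.0
top [425.30786191 -42.35667567 917.74462951] [-0.70417298  0.70467242 -0.06740549  0.05507905] 543.0905682156513 318.66969891042544 239.85066358128103
side [162.16433928 682.33830724 411.22567316] [-0.18480973  0.800546   -0.55214608  0.14179626] 518.7527494457919 306.93038341804066 241.3435208252873
```

View pics/top.png

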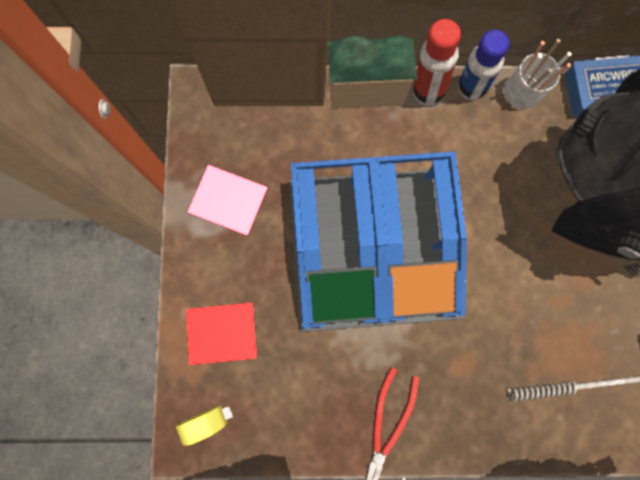

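View pics/side.png

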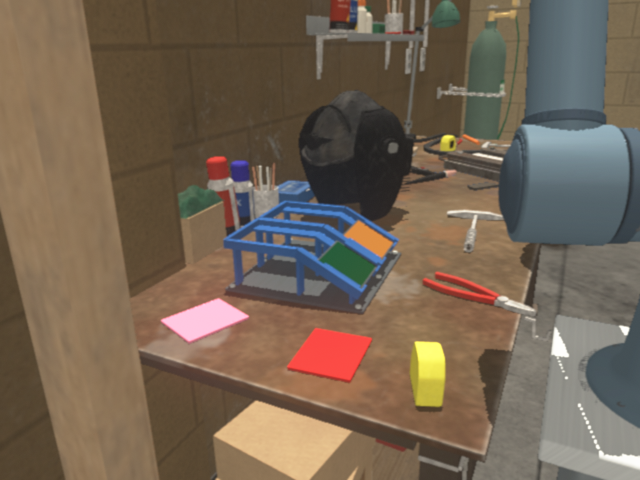

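The top view shows the green glass in the left lane (px 310-376, 268-323) and the amber one in the right lane (390-457, 262-317). The slope's foot faces the robot.

```bash
cat > h.py <<'E'
import numpy as np,cv2
from scipy.spatial.transform import Rotation as R
def world(c,uv,z=None):
    """pixels -> world, with the depth image"""
    uv=np.atleast_2d(np.asarray(uv,float)); d=c["range_z"][uv[:,1].astype(int),uv[:,0].astype(int)]
    p=np.c_[(uv[:,0]-c["cx"])/c["fx"],(uv[:,1]-c["cy"])/c["fy"],np.ones(len(uv))]*d[:,None]
    return (R.from_quat(c["orientation"]).apply(p)+c["position"])[d>0]
def mask(c,name):
    h=cv2.cvtColor(c["color"],cv2.COLOR_RGB2HSV)
    lo,hi={"green":((50,100,30),(75,255,140)),"amber":((8,120,120),(18,255,255))}[name]
    m=cv2.inRange(h,lo,hi); n,l,s,_=cv2.connectedComponentsWithStats(m)
    return l,s
E
python3 - <<'E'
from h import *; import pickle
c=pickle.load(open("top.pkl","rb"))
C={}
for n,box in(("green",(300,260,385,330)),("amber",(385,255,465,325))):
    l,s=mask(c,n); x0,y0,x1,y1=box
    m=np.zeros(l.shape,np.uint8); m[y0:y1,x0:x1]=(l>0)[y0:y1,x0:x1]
    v,u=np.nonzero(m); P=world(c,np.c_[u,v]); 
    P0=P.mean(0); w=np.linalg.svd(P-P0,full_matrices=False)[2][2]; w*=np.sign(w[2])
    C[n]=P0; print(n,len(P),P0,"normal",w,"tilt deg",np.degrees(np.arccos(w[2])),"yaw",np.arctan2(-w[1],-w[0]))
    box=cv2.boxPoints(cv2.minAreaRect(np.c_[u,v].astype(np.float32)));print(box.round(1).tolist())
d=C["green"]-C["amber"]; yaw=np.arctan2(-d[0],d[1]); print("yaw",yaw,"dist",np.linalg.norm(d))
m=(C["green"]+C["amber"])/2
# mid glass top centre: rack x=-110+45cos28-5sin28, z=28+45 sin28+5cos28
a=np.radians(28); gx=-110+45*np.cos(a)-5*np.sin(a); gz=28+45*np.sin(a)+5*np.cos(a)
ex=np.array([np.cos(yaw),np.sin(yaw)]);O=m[:2]-gx*ex; print("origin",O,"z exp",gz,m[2])
ey=np.array([-ex[1],ex[0]])
for x in(-125,-110,-45,0,20): p=O+x*ex+65*ey; print(x,p.round(1),np.hypot(*p).round(1))
E
```

```text
green 2825 [487.59918067 -95.20032592  54.84581244] normal [-0.46920682 -0.03786826  0.88227601] tilt deg 28.0818523541723 yaw 0.0805324237875389
[[308.70001220703125, 274.6000061035156], [372.8999938964844, 269.3999938964844], [376.6000061035156, 315.70001220703125], [312.5, 320.8999938964844]]
amber 2969 [ 497.74196766 -225.18573395   54.80883013] normal [-0.47010797 -0.03702418  0.88183202] tilt deg 28.135845505641825 yaw 0.07859453891387674
[[390.5, 267.20001220703125], [455.79998779296875, 262.20001220703125], [459.5, 310.29998779296875], [394.20001220703125, 315.3999938964844]]
yaw 0.07787240522341347 dist 130.38053457393832
origin [ 565.06522967 -154.54406071] z exp 53.54095828965972 54.827321284985494
-125 [435.4 -99.5] 446.6
-110 [450.3 -98.3] 460.9
-45 [515.1 -93.2] 523.5
0 [560.  -89.7] 567.2
20 [579.9 -88.2] 586.6
```

Request:
servo_tool([
  [0.86,-0.83,0,0,0,0],
  [0.86,-0.83,0,0,0,0],
  [0.86,-0.83,0,0,0,0],
  [0.86,-0.83,0,0,0,0],
], jaw=-1)

```text
clock: 0.5
position: [261.3, -423.5, 239.2]
tcp_rot: [0.982, 0.188, -0.0, -0.001]
force: [-0.7, 0.0, -0.3]
grip_width: 27.8
gripper_force: 0.0
```

Request:
servo_tool([
  [0.86,-0.83,0,0,0,0],
  [0.86,-0.83,0,0,0,0],
  [0.86,-0.83,0,0,0,0],
  [0.86,-0.83,0,0,0,0],
])

```text
clock: 0.9
position: [310.6, -316.3, 239.3]
tcp_rot: [0.982, 0.188, -0.0, 0.0]
force: [0.2, 0.0, -0.7]
grip_width: -0.2
gripper_force: 0.0
```

Request:
servo_tool([
  [0.86,-0.83,0,0,0,0],
  [0.86,-0.83,0,0,0,0],
  [0.86,-0.83,0,0,0,0],
  [0.86,-0.83,0,0,0,0],
])

```text
clock: 1.3
position: [360.5, -208.5, 239.4]
tcp_rot: [0.982, 0.188, 0.0, 0.0]
force: [-0.1, -1.1, -0.5]
grip_width: 0.1
gripper_force: 0.0
```

Request:
servo_tool([
  [0.86,-0.81,0,0,0,0.095],
  [0.86,-0.81,0,0,0,0.095],
  [0.86,-0.81,0,0,0,0.095],
  [0.86,-0.81,0,0,0,0.095],
  [0.86,-0.81,0,0,0,0.095],
])

```text
clock: 1.8
position: [410.5, -103.3, 239.2]
tcp_rot: [0.999, 0.039, -0.0, 0.001]
force: [0.1, 0.1, 0.2]
grip_width: 0.2
gripper_force: 0.0
```

```bash
python3 - <<'E'
from station import robot, read_camera
import cv2,pickle
o=robot.get_obs();print(o["position"],o["tcp_rot"],o["joint_pos"],robot.tip_extent)
for n in("wrist","side"):
    c=read_camera(n); pickle.dump(c,open(n+"1.pkl","wb")); cv2.imwrite(f"pics/{n}1.png",c["color"][:,:,::-1])
E
```

```text
[ 410.52115478 -103.26084729  239.22814935] [ 9.99246192e-01  3.88127912e-02 -5.56397948e-05  7.82208653e-04] [-3.95462800e-01  7.12843413e-02 -3.12768524e-01  1.18618616e+00
 -1.46601628e-03  2.66848434e+00] 8.0
```

View pics/wrist1.png

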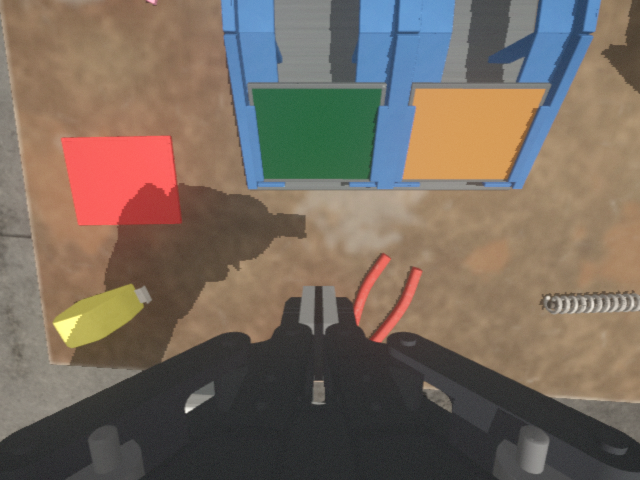

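The fingers are centred on the green lane (column 319 against glass centre about 317), and the foot stops show at its lower corners only. I'll descend in front of the foot.

Request:
servo_tool([
  [0,-0.02,0.45,0,0,0],
  [0,-0.02,0.9,0,0,0],
  [0,-0.02,1.0,0,0,0],
  [0,-0.02,1.0,0,0,0],
])

```text
clock: 2.3
position: [407.9, -100.2, 138.2]
tcp_rot: [0.999, 0.038, -0.002, -0.001]
force: [1.8, 0.7, 0.7]
grip_width: 0.1
gripper_force: 0.0
```

Request:
servo_tool([
  [0,0,0.4,0,0,0],
  [0,0,0.75,0,0,0],
  [0,0,1.0,0,0,0],
  [0,0,1.0,0,0,0],
])

```text
clock: 2.7
position: [409.2, -100.1, 38.8]
tcp_rot: [0.999, 0.038, -0.001, -0.0]
force: [-0.9, 0.4, 0.4]
grip_width: 0.3
gripper_force: 0.0
```

Request:
servo_tool([
  [0,0,0.1,0,0,0],
  [0,0,0.15,0,0,0],
  [0,0,0.15,0,0,0],
])

```text
clock: 3.0
position: [410.7, -100.2, 25.0]
tcp_rot: [0.999, 0.039, 0.001, 0.0]
force: [0.9, -0.3, 0.2]
grip_width: -0.1
gripper_force: 0.0
```

```bash
python3 - <<'E'
from station import robot, read_camera
import cv2
c=read_camera("side"); cv2.imwrite("pics/side2.png",cv2.resize(c["color"][180:360,200:440,::-1],None,fx=3,fy=3,interpolation=cv2.INTER_CUBIC))
E
```

```text
(no output)
```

View pics/side2.png

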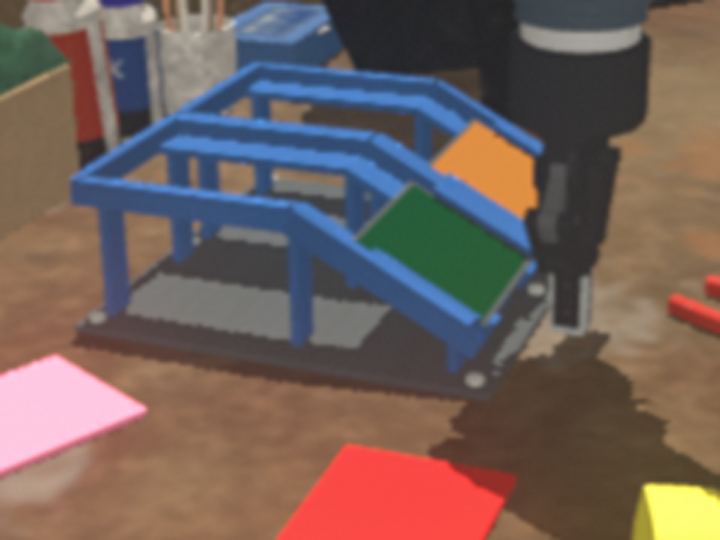

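Request:
servo_tool([
  [0.1,0,0,0,0,0],
  [0.18,0,0,0,0,0],
  [0.22,0,0,0,0,0],
  [0.26,0,-0.01,0,0,0],
  [0.3,0,-0.03,0,0,0],
  [0.35,0,-0.06,0,0,0],
  [0.4,0,-0.085,0,0,0],
  [0.45,0,-0.11,0,0,0],
  [0.5,0,-0.14,0,0,0],
])

```text
clock: 3.95
position: [459.6, -95.7, 38.4]
tcp_rot: [0.999, 0.039, -0.0, -0.0]
force: [-1.6, -0.6, -0.5]
grip_width: -0.2
gripper_force: 0.4
```

```bash
python3 - <<'E'
from station import robot, read_camera
import cv2
print(robot.get_obs()["force"])
c=read_camera("side"); cv2.imwrite("pics/side3.png",cv2.resize(c["color"][180:360,200:440,::-1],None,fx=3,fy=3,interpolation=cv2.INTER_CUBIC))
E
```

```text
[-1.61054542 -0.6017328  -0.48312497]
```

View pics/side3.png

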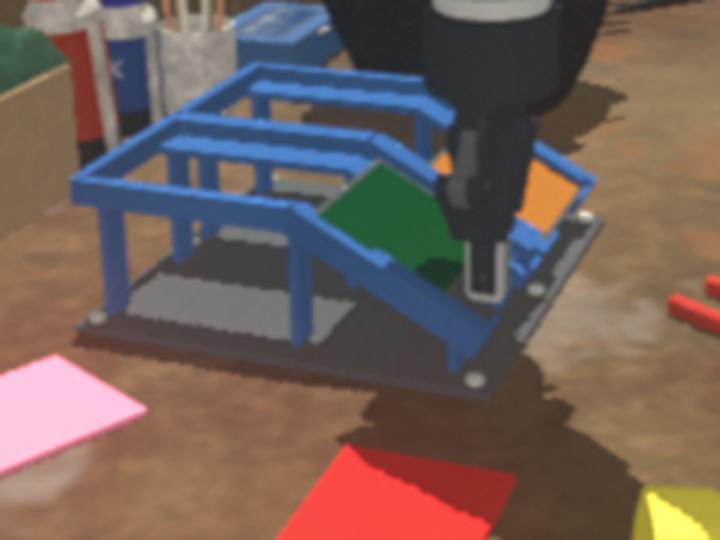

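The glass is sliding cleanly up its lane with about 1.7 N. I'll keep pushing up the slope and through the tip-over.

Request:
servo_tool([
  [0.05,0,-0.027,0,0,0],
  [0.1,0,-0.053,0,0,0],
  [0.15,0,-0.08,0,0,0],
  [0.2,0,-0.106,0,0,0],
  [0.25,0,-0.133,0,0,0],
  [0.3,0,-0.16,0,0,0],
  [0.35,0,-0.186,0,0,0],
  [0.4,0,-0.213,0,0,0],
  [0.44,0,-0.234,0,0,0],
  [0.48,0,-0.255,0,0,0],
  [0.52,0,-0.277,0,0,0],
  [0.56,0,-0.3,0,0,0],
  [0.6,0,-0.32,0,0,0],
  [0.6,0,-0.32,0,0,0],
])

```text
clock: 5.4
position: [520.6, -91.3, 70.8]
tcp_rot: [0.999, 0.039, 0.001, 0.0]
force: [0.1, -0.0, 0.5]
grip_width: -0.0
gripper_force: 0.2
```

```bash
python3 - <<'E'
from station import robot, read_camera
import cv2
print(robot.get_obs()["force"])
c=read_camera("side"); cv2.imwrite("pics/side4.png",cv2.resize(c["color"][180:360,200:440,::-1],None,fx=3,fy=3,interpolation=cv2.INTER_CUBIC))
E
```

```text
[ 0.1069817  -0.01662416  0.46706455]
```

View pics/side4.png

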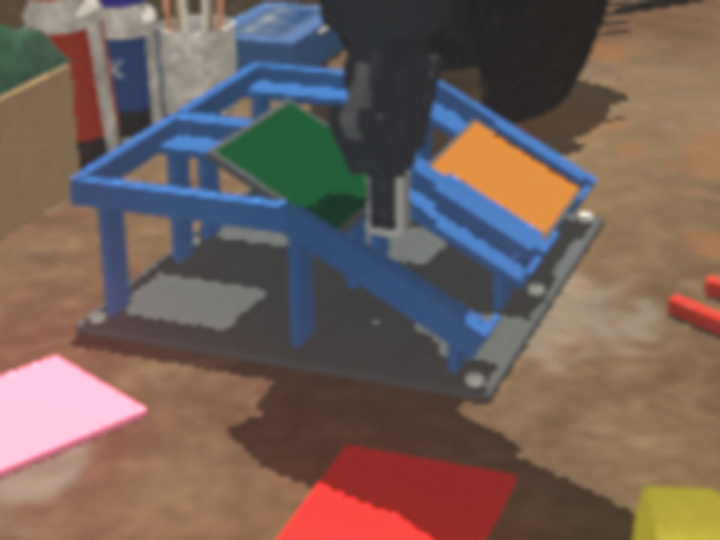

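Request:
servo_tool([
  [0.03,0.01,-0.016,0,0,0],
  [0.06,0.01,-0.032,0,0,0],
  [0.09,0.01,-0.048,0,0,0],
  [0.12,0.01,-0.064,0,0,0],
  [0.15,0.01,-0.08,0,0,0],
  [0.18,0.01,-0.096,0,0,0],
  [0.21,0.01,-0.11,0,0,0],
  [0.21,0.01,-0.11,0,0,0],
  [0.21,0.01,-0.11,0,0,0],
])

```text
clock: 6.35
position: [541.3, -90.6, 81.5]
tcp_rot: [0.999, 0.039, 0.001, 0.0]
force: [-0.2, 0.2, 0.5]
grip_width: 0.3
gripper_force: 0.0
```

```bash
python3 - <<'E'
from station import robot, read_camera
import cv2
print(robot.get_obs()["force"])
c=read_camera("side"); cv2.imwrite("pics/side5.png",cv2.resize(c["color"][180:360,200:440,::-1],None,fx=3,fy=3,interpolation=cv2.INTER_CUBIC))
E
```

```text
[-0.1656613   0.19648271  0.50939326]
```

View pics/side5.png

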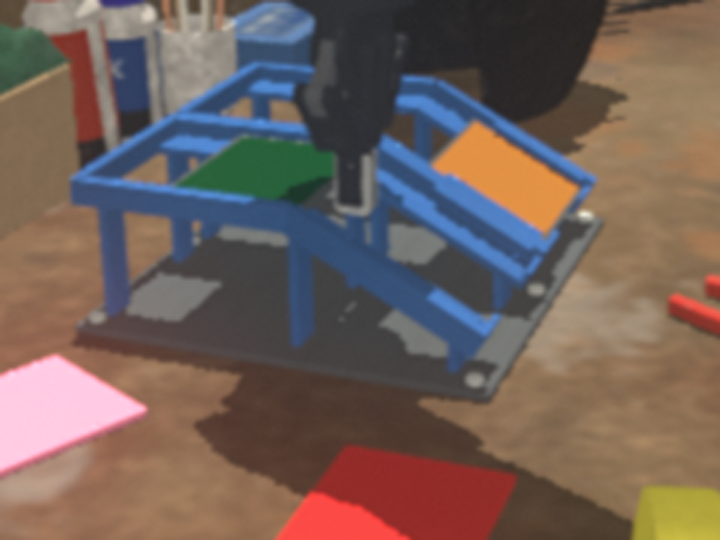

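It has tipped flat on the shelf. I'll push it level for another 29 mm, then back off and up.

Request:
servo_tool([
  [0.04,0.01,0,0,0,0],
  [0.08,0.01,0,0,0,0],
  [0.12,0.01,0,0,0,0],
  [0.16,0.01,0,0,0,0],
  [0.2,0.01,0,0,0,0],
  [0.23,0.01,0,0,0,0],
  [0.26,0.01,0,0,0,0],
  [0.28,0.01,0,0,0,0],
  [0.29,0.01,0,0,0,0],
  [0.29,0.01,0,0,0,0],
])

```text
clock: 7.4
position: [569.7, -89.3, 81.3]
tcp_rot: [0.999, 0.039, 0.0, 0.0]
force: [0.3, -1.0, 0.2]
grip_width: 0.1
gripper_force: 0.0
```

Request:
servo_tool([
  [-0.05,0,0,0,0,0],
  [-0.15,0,0,0,0,0],
  [-0.25,0,-0.1,0,0,0],
  [-0.4,0,-0.4,0,0,0],
  [-0.6,0,-0.8,0,0,0],
  [-1,0,-1,0,0,0],
  [-1,0,-1,0,0,0],
  [-1,0,-1,0,0,0],
])

```text
clock: 8.2
position: [469.3, -97.2, 182.5]
tcp_rot: [0.999, 0.038, 0.001, 0.0]
force: [1.1, 0.2, -0.3]
grip_width: 0.1
gripper_force: 0.0
```

Request:
servo_tool([
  [-0.3,0.3,-0.2,0,0,0],
  [-0.5,0.6,-0.3,0,0,0],
  [-0.5,1,-0.3,0,0,0],
  [-0.5,1,-0.3,0,0,0],
])

```text
clock: 8.6
position: [428.5, -204.7, 211.0]
tcp_rot: [0.999, 0.036, 0.001, 0.001]
force: [1.0, 0.8, -0.2]
grip_width: 0.0
gripper_force: 0.0
```

```bash
python3 - <<'E'
from station import robot, read_camera
from h import *
c=read_camera("top"); cv2.imwrite("pics/top6.png",c["color"][:,:,::-1])
O=np.array([565.07,-154.54]);yaw=.0779;ex=np.array([np.cos(yaw),np.sin(yaw)]);ey=np.array([-ex[1],ex[0]])
for n,(x0,y0,x1,y1) in(("green",(290,150,385,330)),("amber",(380,150,465,325))):
    l,s=mask(c,n); m=np.zeros(l.shape,bool); m[y0:y1,x0:x1]=(l>0)[y0:y1,x0:x1]
    v,u=np.nonzero(m); P=world(c,np.c_[u,v]); q=P.mean(0); w=np.linalg.svd(P-q,full_matrices=False)[2][2]
    r=np.c_[(P[:,:2]-O)@ex,(P[:,:2]-O)@ey]
    print(n,len(P),"rack",r.mean(0),q[2],"xrange",np.percentile(r[:,0],[1,99]),"yr",np.percentile(r[:,1],[1,99]),"tilt",np.arccos(abs(w[2])))
E
```

```text
green 3200 rack [65.00835994 63.94603576] 92.80166894365063 xrange [ 26.0627928  104.46185805] yr [ 14.56593757 112.99469973] tilt 0.00036812572785947486
amber 2771 rack [-70.72608697 -61.76995235] 59.44739158556856 xrange [-109.74152016  -37.21286363] yr [-113.74283504  -16.03529268] tilt 1.4038655889906306
```

View pics/top6.png

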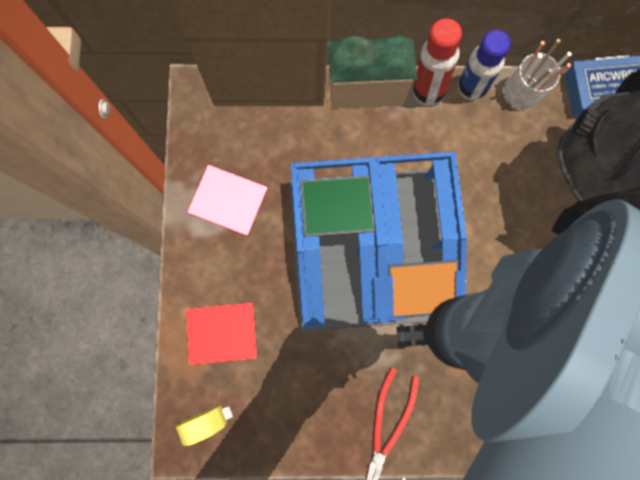

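The green glass lies flat on the left shelf (px 303-372, 177-235), with its origin at rack x≈65 mm. The amber glass is still in its slot (390-457, 262-317), and the arm's stray pixels explain its odd tilt reading. The arm is clear, so I'm handing in.

```bash
python3 -c "
from station import robot
print(robot.close_job())"
```

```text
the job is handed in; nothing more can be done
None
```

The job is handed in: the green glass lies flat on the shelf behind its lane, about 65 mm past the crest, with the gripper clear of it. The amber glass still looks seated in its slot. No verdict came back at hand-in.

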